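Vent a sealed food keeper with its lid key, then break the lid free and hold it ajar

TASK

Take the lid key from its wooden stand and press its tip fully down into the vent of the food keeper's lid that is nearer to you, then into the farther one. Then catch the key's hook under the wire bail at the edge of the lid, pull up until the sticky seal breaks, and hold the lid only slightly open, the edge at the bail about two centimetres up, without flinging it wide. Finish still holding the key with the lid hanging steady on its hook; touch the keeper with the key alone and leave the spice jar, jam jar and mug where they are.

Things in the scene. Friction and masses are not known exactly. Their poses are not given: they have to be found in the camera images.
- keeper: Low white box 100 (x) x 140 (y) x 50 mm with a flat grey lid, fixed to the worktop. Origin: centre of its underside. It stands sideways: -x points to its front with the bail (to the robot's right), +x to its hinge side (left), +y towards the robot. Lid 106 x 146 mm, its top 59 mm high, hinge line parallel to y at x = +53 mm, z = 54 mm.
- lid (a joint): Opening angle of the lid, rad: 0 shut, grows as the bail edge rises (0.2 = 21 mm). The seal holds it shut: the bail takes 12 to 15 N upward at the very start; after about 5 mm of lift there the seal lets go with a slight kick and only the lid's weight remains (about 1 N at the bail). Let go from a small gap, the lid drops back onto the broken seal, about 0.07 rad ajar.
- bail (a point): Middle of the bail: a round steel bar 6 mm thick, 62 mm long inside, level, parallel to keeper y, 23 mm in front of the lid's front edge (26 mm before the box wall), 58 mm high when shut, nothing below it. On the bar's centre line; moves with the lid (129 mm from the hinge line). Axes as the lid's (as the keeper's when shut).
- vent_near_mouth (a point): Centre of the mouth of the near vent (+y side of the keeper, 34 mm from the middle, nearer to the robot): a steel collar on the lid, inner diameter 18 mm, mouth 10 mm above the lid's surface (69 mm over the worktop). The sprung plunger's top lies 4.5 mm below the mouth at rest and goes down 4 mm.
- vent_far_mouth (a point): The same for the far vent (-y side of the keeper).
- vent_near (a joint): How far the near plunger is pressed, m: 0 at rest, 0.004 fully down (about 4 N); springs back.
- vent_far (a joint): The same for the far plunger.
- key: Lid key, 104 mm tall, 0.12 kg, upright in the stand, hook to the left. Origin: centre of the flat lower end of its tip, z up. Steel stem 8 mm thick to z = 46 mm; black handle above to 104 mm, 14 mm thick along y, 26 mm wide along x: grip across the 14 mm at z = 76 mm. Hook: 6 mm bar leaving the stem at z = 22 mm along +x, turned up at x = 26 mm to end at z = 36 mm; seat 19 mm wide between.
- hook (a point): Middle of the hook's seat on the key: 13.5 mm along the key's +x from the stem axis and 25 mm above the tip (upper face of the hook bar).
- stand: Wooden block 66 x 56 x 26 mm, fixed to the worktop, origin under its centre; the key's tip stands loosely in its 17 mm deep bore (floor at 9 mm, 1 mm play). Lift the key straight up.
- spice: Spice jar with black cap, 40 mm in diameter, 105 mm tall, bystander. Origin at the centre of its underside.
- jam: Jam jar with white lid, 65 mm in diameter, 94 mm tall, bystander. Origin at the centre of its underside.
- mug: Cream mug standing upside down, 85 mm in diameter, 72 mm tall, bystander. Origin at the centre of its underside.

How it is judged (in metres and radians):
On the way, in this order (a step that is already met when the one before it is completed fails the run):
1. the near vent is pressed down with the held key (value of joint vent_near above 0.003 m and contact force between key and keeper above 0.5 N and contact force between the fingers and key above 1 N), for 0.05 s.
2. then the far vent is pressed down with the held key (value of joint vent_far above 0.003 m and contact force between key and keeper above 0.5 N and contact force between the fingers and key above 1 N), for 0.05 s.
3. then the lid is broken free of its seal with the held key (value of joint lid above 0.11 rad and contact force between key and keeper above 0.2 N and contact force between the fingers and key above 1 N), for 0.1 s.
At the end, for the whole second after the job is handed in: The lid stands still 0.11 to 0.34 rad open (front edge about 12 to 35 mm up), its bail in the hook of the key (seat within 25 mm of the bail), the key gripped, no part of the robot touching the keeper; the three bystanders within 30 mm of where they stood (value of joint lid between 0.11 and 0.34 rad and velocity of joint lid between -0.1 and 0.1 rad/s and contact force between key and keeper above 0.3 N and distance between hook and bail below 0.025 m and contact force between the fingers and key above 1 N and contact force between each of the fingers, the arm and keeper below 0.5 N and distance of each of spice, jam, mug from where it was at the start of the episode below 0.03 m); the arm keeps its last pose, push and grip.
It fails at once if the lid is flung wide open (past 0.6 rad) (value of joint lid above 0.6 rad).
It fails at once if the hand or arm itself touches the keeper (contact force between any of the fingers, the arm and keeper above 2 N).
It fails at once if a bystander is moved or tipped (distance of any of spice, jam, mug from where it was at the start of the episode above 0.03 m or angle between any of spice, jam, mug's own z axis and vertical above 0.3 rad).
It also fails if it takes over 51 s, if anything falls off the work surface, if the arm or the gripper's body presses on something with over 40 N, if the wrist force passes 120 N, or if a joint passes its speed limit or range.

ROBOT

A 6-joint arm with a two-finger parallel gripper is mounted at the origin on a cart in front of the work surface, level with it; the furniture and walls round the work are solid. World frame = base frame: x ahead of the robot, y to its left, z up, the work surface at z = 0. Lengths are in mm, angles in degrees, forces in N, time in s.
With the tool pointing down it reaches from about 250 to 775 mm from the base axis. Payload 8.9 kg.
Tool frame: the origin (TCP) lies at the very end of the fingers, on their centre line; the grasp point (between the pads) lies 19 mm behind it; z points along the fingers, y is the line along which they close (so a half turn about z gives the same grasp; the last joint's range is limited). The gripper opens to 85 mm and grips with 20 to 120 N. Pads are 22 mm wide; open, the fingers measure 114 mm over their backs; the gripper's body (76 mm by 85 mm) begins 54 mm behind the grasp point. The pads swing forward as they close: fully open they stand 13 mm farther back than shut.
Start: joints at [57.909, 16.656, -8.789, 64.555, 0, 82.019], TCP at [214.452, 479.202, 231.305] pointing down, gripper open.
Joint ranges: [-144.48, 144.48], [-52.06, 99.96], [-74.48, 78.29], [-112.23, 115.85], [-86.99, 84.42], [-180, 180]. Speed limits (degrees/s): [127.2, 127.2, 159.86, 180, 180, 180].

INTERFACE

Orientations are given as [roll, pitch, yaw] about the fixed x, y, z axes, in that order (R = Rz(yaw) Ry(pitch) Rx(roll)).
In Python, from cell import arm gives the robot as it stands. Calls block until the motion is done:
- arm.goto(position, orientation): joint-space move of the TCP to a pose.
- arm.servo_line(position, ori=None, speed=150, f_stop=None): straight line of the TCP; ori=None keeps the orientation; speed is the mean speed in mm/s. With f_stop (N) it stops when the force on the tool has changed by that much, and returns True; else False.
- arm.move_j(angles): joint-space move.
- arm.gripper_to(opening, f_grip=None): finger opening in mm; f_grip is the grip in N (None keeps the last); returns when the fingers have stopped.
- arm.pause(seconds).
- arm.inverse_kinematics(position, orientation): joint angles nearest the present ones, or None.
- arm.snapshot(name): name is "scene" or "top"; returns the picture (384x512x3 uint8, red, green, blue); there is no depth.
- arm.calibration(name): a dict with "fx", "fy", "cx", "cy" (pixels), "k1" (the pictures are not rectified: a ray, as slopes to the right and down, at radius r is drawn at 1 + k1 r^2 times it, then the intrinsics apply), "camera_from_world" (4x4, takes a point from world to camera coordinates). Camera axes: x right, y down, z forward; pixel columns grow to the right and rows downward; lengths in mm; the calibration is good to about 2 mm. A picture is of the moment at which its call begins. calibration takes no time and is no camera call.
A pose or a line that the arm cannot do raises arm.PlanningError and nothing moves.
- arm.sign_off(): hands the job in; it is judged then, once.
Readings, each from a call of its own:
- arm.read_t(): time.
- arm.read_q(): joint angles.
- arm.read_joint_velocities(): joint speeds.
- arm.read_tau(): joint torques, N m.
- arm.read_position(): TCP position.
- arm.read_tool_rot(): TCP orientation.
- arm.read_ft_force(): force on the tool from outside, world axes, zero at the start.
- arm.read_torque(): the same for the moment, N m.
- arm.read_finger_gap(): finger opening in mm.
- arm.read_finger_force(): force on a finger pad.
Only numpy, scipy, OpenCV 4.12 (cv2) and the standard library are available. Lean on these libraries where they do the work, as an engineer would, in place of code of your own. Each camera call takes 0.05 s, during which the arm holds its last target. There are 200 camera calls.

## Working session

There is one attempt and no reset: what is moved stays moved. The work goes in short steps, each a Python script; the robot and the scene stay as the last script left them, time stands still between calls to the robot, and variables do not carry over. Pictures are saved under pics/ and viewed, at most 10 in all, crops included, and the job is handed in when it is done.

```bash
ls; mkdir -p pics
python3 - <<'E'
from cell import arm
import cv2,numpy as np
for n in ("scene","top"):
    im=arm.snapshot(n); cv2.imwrite(f"pics/{n}0.png",im[:,:,::-1]); c=arm.calibration(n)
    print(n,{k:(np.round(v,4).tolist() if k=="camera_from_world" else v) for k,v in c.items()})
print(arm.read_t(),arm.read_tool_rot(),arm.read_finger_gap())
a=[cv2.imread(f"pics/{n}0.png") for n in("scene","top")]
cv2.imwrite("pics/s1.png",cv2.resize(a[0],(800,600),interpolation=cv2.INTER_CUBIC));cv2.imwrite("pics/t1.png",cv2.resize(a[1],(800,600),interpolation=cv2.INTER_CUBIC))
E
```

```text
pics
scene {'fx': 475.56507922351597, 'fy': 475.56507922351597, 'cx': 256.3866024164166, 'cy': 189.80190895648943, 'k1': -0.0796528553226907, 'camera_from_world': [[0.5786, -0.8155, -0.0124, -326.7608], [-0.6329, -0.4393, -0.6375, 366.4988], [0.5145, 0.3767, -0.7704, 1220.4007], [0.0, 0.0, 0.0, 1.0]]}
top {'fx': 349.2358667595821, 'fy': 349.2358667595821, 'cx': 257.6653942919767, 'cy': 195.50366713783245, 'k1': -0.05875738759030578, 'camera_from_world': [[-0.011, -0.9998, 0.0151, -59.793], [-0.9871, 0.0085, -0.1599, 544.4361], [0.1597, -0.0167, -0.987, 1053.5022], [0.0, 0.0, 0.0, 1.0]]}
0.1 [-1.79934984e+02 -9.60456620e-03  1.55891938e+02] 85.35974227236738
```

View pics/s1.png

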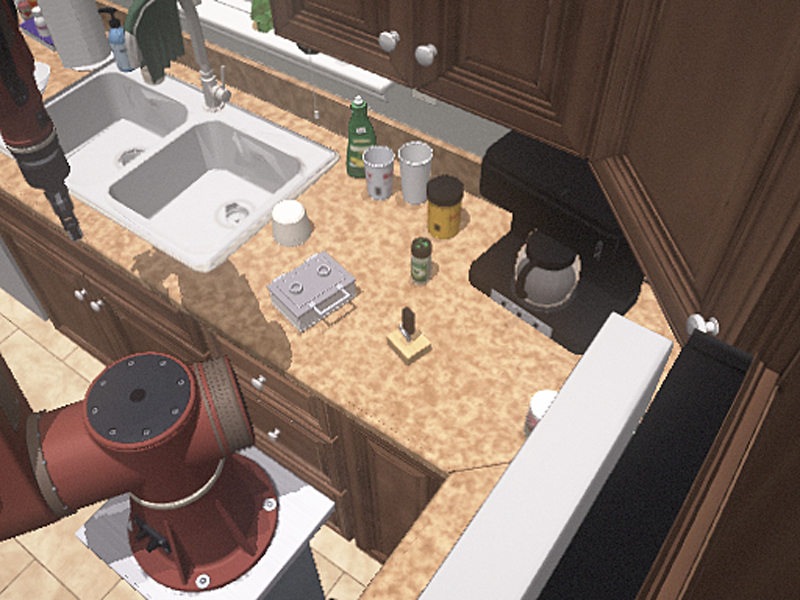

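View pics/t1.png

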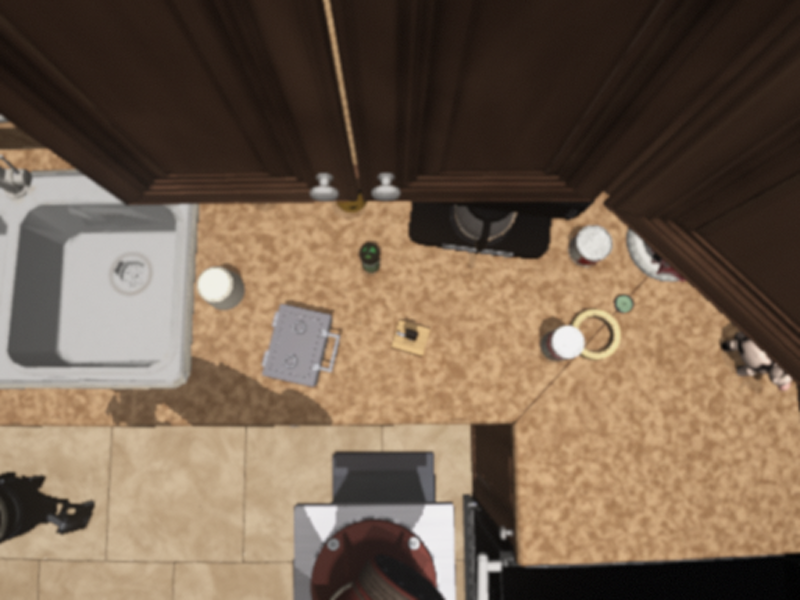

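The scene view shows the keeper at (313,290) with its bail at (335,303), the stand and key at (408,340), the mug at (290,222) and the spice jar at (421,260). In the top view the keeper is at (298,345), the bail at (332,352) and the stand at (412,338). Next I zoom in on both.

Run:
```python
import cv2
a=cv2.imread("pics/scene0.png")[155:235,168:280]; b=cv2.imread("pics/top0.png")[188:252,165:280]
cv2.imwrite("pics/s2.png",cv2.resize(a,None,fx=7,fy=7,interpolation=cv2.INTER_CUBIC))
cv2.imwrite("pics/t2.png",cv2.resize(b,None,fx=6.9,fy=6.9,interpolation=cv2.INTER_CUBIC))
```

```text
(no output)
```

View pics/s2.png

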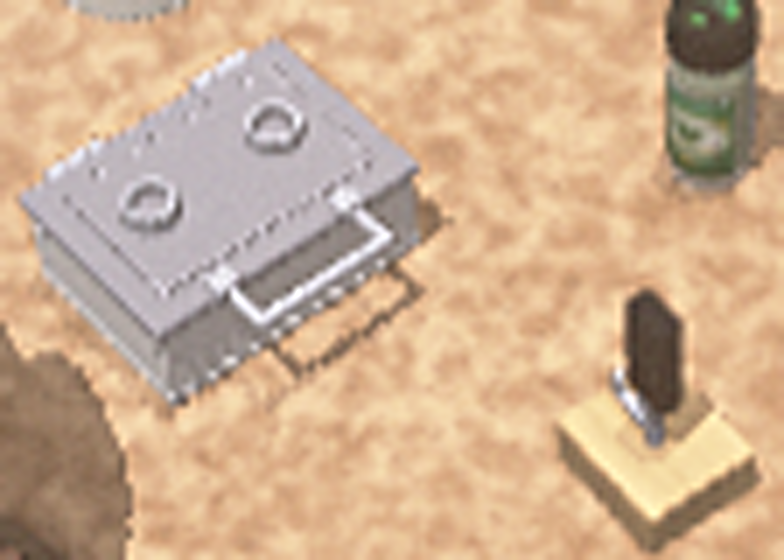

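View pics/t2.png

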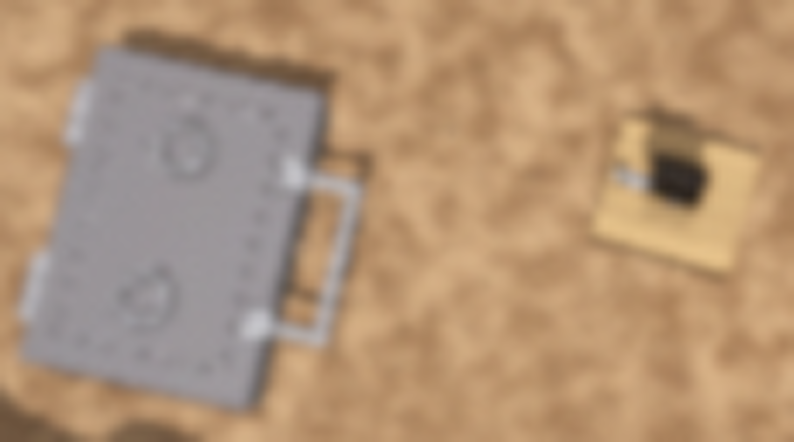

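Scene crop (x7): vent rings at (151,203) and (275,125), bail corners at (262,318) and (388,237), stand top corners at (557,430), (650,515) and (757,452), and the black handle at (652,345). Top crop (x6.9): rings at about (150,300) and (190,150), bail corners at (320,340) and (357,185), handle at (677,178). I triangulate these and check them against the stated sizes.

```bash
cat > vis.py <<'E'
import numpy as np, cv2
from cell import arm
C={n:arm.calibration(n) for n in("scene","top")}
def ray(n,uv):
    c=C[n]; K=np.array([[c["fx"],0,c["cx"]],[0,c["fy"],c["cy"]],[0,0,1]])
    d=cv2.undistortPoints(np.array([[uv]],float),K,np.array([c["k1"],0,0,0]))[0,0]
    T=np.array(c["camera_from_world"]); R=T[:3,:3]
    v=R.T@[*d,1]; return -R.T@T[:3,3], v/np.linalg.norm(v)
def plane(n,uv,z):
    o,v=ray(n,uv); return o+v*(z-o[2])/v[2]
def tri(a,b):
    (o1,v1),(o2,v2)=ray("scene",a),ray("top",b)
    s=np.linalg.lstsq(np.c_[v1,-v2],o2-o1,rcond=None)[0]
    p,q=o1+s[0]*v1,o2+s[1]*v2; return (p+q)/2,np.linalg.norm(p-q)
S=lambda u,v:((u+.5)/7-.5+168,(v+.5)/7-.5+155)
T=lambda u,v:((u+.5)/6.9-.5+165,(v+.5)/6.9-.5+188)
E
python3 - <<'E'
from vis import *
np.set_printoptions(precision=1,suppress=True)
P={"vn":((151,203),(150,300),69),"vf":((275,125),(190,150),69),"bn":((262,318),(320,340),58),"bf":((388,237),(357,185),58),
"l_fn":((162,333),(250,408),59),"l_hn":((22,200),(25,357),59),"l_hf":((280,42),(105,50),59),"l_ff":((415,172),(325,95),59),
"s_r":((650,515),(730,275),26),"s_l":((557,430),(592,237),26),"s_fr":((757,452),(762,150),26)}
for k,(a,b,z) in P.items():
    p,e=tri(S(*a),T(*b)); print(k,p,"gap %.1f"%e,plane("scene",S(*a),z)[:2],plane("top",T(*b),z)[:2])
# colour masks: dark handle, stand wood, lid in both native views
for n,f,(x0,x1,y0,y1) in(("scene",S,(245,282,190,235)),("top",T,(245,285,195,232))):
    im=cv2.imread(f"pics/{n}0.png"); m=np.zeros(im.shape[:2],np.uint8)
    m[y0:y1,x0:x1]=(im[y0:y1,x0:x1].max(2)<75)
    k,l,st,c=cv2.connectedComponentsWithStats(m); i=1+st[1:,4].argmax(); ys,xs=np.where(l==i)
    j=ys.argmin();print(n,"handle",st[i],c[i],"plane z75/104",plane(n,c[i],75),plane(n,c[i],104))
    cs=c[i]; globals()["h_"+n]=cs
print("handle tri",tri(h_scene,h_top))
E
```

```text
vn [431.5 153.2  70.7] gap 3.7 [431.4 155.8] [432.9 152.1]
vf [497.2 136.7  71.7] gap 4.0 [497.7 140. ] [498.9 135.7]
bn [414.5  79.1  61.3] gap 2.0 [415.7  81.8] [415.3  78.7]
bf [482.9  63.9  58.2] gap 2.9 [482.   65.1] [483.9  62.9]
l_fn [385.  110.   59.3] gap 2.3 [384.4 111.1] [385.8 109.1]
l_hn [407.8 210.4  57.3] gap 3.1 [406.  210.5] [408.8 208.7]
l_hf [545.5 176.9  58.4] gap 0.7 [544.9 176.8] [545.7 176.5]
l_ff [523.8  79.9  52.3] gap 4.7 [517.8  77.8] [524.4  77.4]
s_r [ 443.1 -103.    31. ] gap 3.0 [ 444.9 -100. ] [ 444.5 -104.4]
s_l [462.1 -40.6  21. ] gap 2.4 [458.4 -42. ] [462.5 -41.5]
s_fr [ 500.8 -118.8   23.1] gap 4.1 [ 497.5 -118.5] [ 501.8 -120.1]
scene handle [258 206   2   5   5] [258.2 208. ] plane z75/104 [471.5 -73.8  75. ] [453.5 -86.8 104. ]
top handle [260 211   7   6  34] [262.7 213.5] plane z75/104 [483.5 -79.3  75. ] [480.3 -78.4 104. ]
handle tri (array([480. , -75. ,  68.6]), np.float64(12.183734978400212))
```

Heights come out as they should: vents about 70, bail about 59, stand about 26, and the vents are 68 mm apart. The keeper centre is about (465,144.5) with yaw about 77°. The stand and key are at about (480,-79.5) with yaw about 74°. I refine the handle in both views, then grasp.

Run:
```python
from vis import *
np.set_printoptions(precision=1,suppress=True)
h={}
for n,(x0,x1,y0,y1) in(("scene",(252,270,192,216)),("top",(252,275,205,222))):
    im=cv2.imread(f"pics/{n}0.png"); m=np.zeros(im.shape[:2],np.uint8)
    m[y0:y1,x0:x1]=(im[y0:y1,x0:x1].max(2)<(115 if n=="scene" else 85))
    k,l,st,c=cv2.connectedComponentsWithStats(m); i=1+st[1:,4].argmax(); h[n]=c[i]
    print(n,st[i],c[i],plane(n,c[i],84),plane(n,c[i],108))
print("handle tri",tri(h["scene"],h["top"]))
for yaw in(74,-106):
    for z in(180,66): print(yaw,z,arm.inverse_kinematics([480,-79,z],[180,0,yaw]))
```

```text
scene [258 197   7  19 107] [261.  205.5] [478.  -79.3  84. ] [462.9 -90.  108. ]
top [260 211   7   6  34] [262.7 213.5] [482.5 -79.   84. ] [479.9 -78.3 108. ]
handle tri (array([482. , -78.1,  79.2]), np.float64(2.84353206827182))
74 180 [-18.   14.6 -19.7  55.7   0.   88. ]
74 66 [-18.   22.  -28.8  39.2   0.   88. ]
-106 180 [-18.   14.6 -19.7  55.7   0.  -92. ]
-106 66 [-18.   22.  -28.8  39.2   0.  -92. ]
```

Run:
```python
from vis import *
np.set_printoptions(precision=2,suppress=True)
o=[180,0,74]
arm.goto([480.5,-79,190],o); arm.gripper_to(50,30)
arm.servo_line([480.5,-79,66],speed=100,f_stop=8); print(arm.read_position(),arm.read_ft_force())
arm.gripper_to(0,40); print("gap",arm.read_finger_gap(),arm.read_finger_force(),arm.read_ft_force())
arm.gripper_to(0,115); print("gap",arm.read_finger_gap(),arm.read_finger_force(),arm.read_ft_force())
arm.servo_line([480.5,-79,150],speed=60); print(arm.read_position(),arm.read_ft_force(),arm.read_finger_gap(),arm.read_t())
for n,(x0,x1,y0,y1) in(("scene",(215,315,140,215)),("top",(215,315,170,245))):
    im=arm.snapshot(n)[:,:,::-1]; cv2.imwrite(f"pics/{n}1.png",im)
    cv2.imwrite(f"pics/{n}1z.png",cv2.resize(im[y0:y1,x0:x1],None,fx=8,fy=8,interpolation=cv2.INTER_CUBIC))
```

```text
[480.94 -79.13  66.5 ] [ 0.98 -0.67  1.03]
gap 13.715674920068663 41.614513993263245 [-1.38 -0.02  4.5 ]
gap 12.588991811154957 111.83689713478088 [-1.84  0.83  6.78]
[480.27 -78.91 149.66] [-0.55 -0.09 -1.66] 12.804311553105249 6.325
```

View pics/scene1z.png

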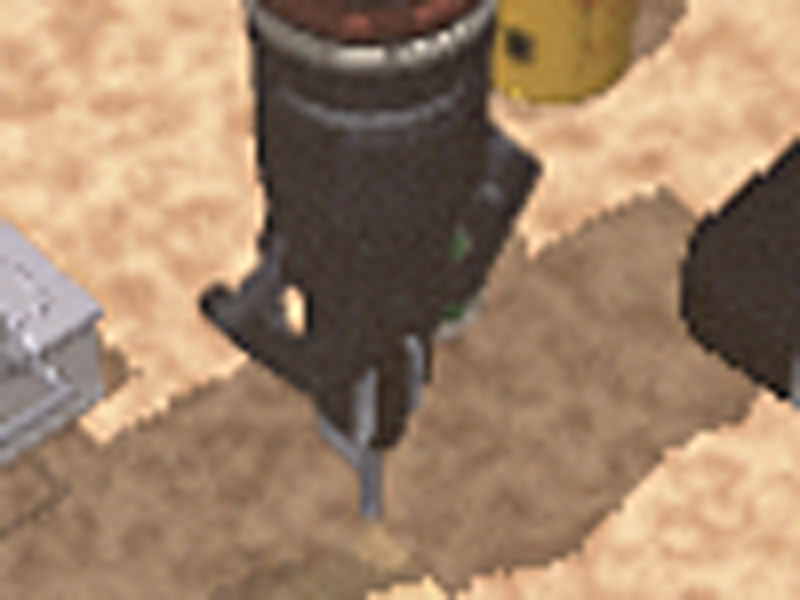

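The key is held upright. Its tip is at crop (370,512), native about (260.8,203.6), and the hook is on the left at (330,425). I compare the tip ray with the TCP axis, then hover over the near vent.

Run:
```python
from vis import *
np.set_printoptions(precision=1,suppress=True)
u=((370.5)/8-.5+215,(513.5)/8-.5+140)
p=plane("scene",u,93); print(p)
d=p[:2]-[480.3,-78.9]; a=np.radians(74); print("in key x,y",d@[np.cos(a),np.sin(a)],d@[-np.sin(a),np.cos(a)])
o=[180,0,77]
arm.servo_line([480.5,-79,170],speed=100)
arm.goto([431.9,152.1,170],o); arm.servo_line([431.9,152.1,140],speed=80)
print(arm.read_position(),arm.read_tool_rot(),arm.read_ft_force(),arm.read_t())
arm.pause(.3)
im=arm.snapshot("scene")[:,:,::-1]; cv2.imwrite("pics/scene2.png",im)
cv2.imwrite("pics/scene2z.png",cv2.resize(im[140:220,155:255],None,fx=7.5,fy=7.5,interpolation=cv2.INTER_CUBIC))
```

```text
[477.3 -79.   93. ]
in key x,y -0.9599861920657278 2.8415327283095073
[432.1 151.6 140. ] [-180.     0.    76.9] [-0.3  0.1 -0.9] 8.2333
```

View pics/scene2z.png

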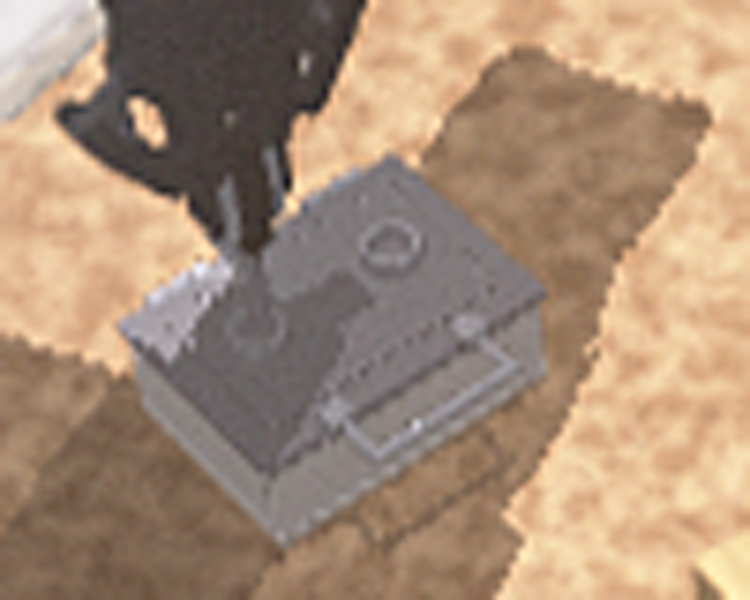

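The hand hovers over the near vent, whose ring is at crop (257,325), and the key is in line with it within about 3 mm. I descend with force stops: the rim would stop the TCP at about 126, and the plunger's end stop at about 117.5.

Run:
```python
from vis import *
np.set_printoptions(precision=2,suppress=True)
x,y=432.3,152.8
f0=arm.read_ft_force()
arm.servo_line([x,y,130],speed=60)
r=arm.servo_line([x,y,123],speed=15,f_stop=3); print(r,arm.read_position(),arm.read_ft_force()-f0)
if not r:
    r=arm.servo_line([x,y,115],speed=10,f_stop=9); print(r,arm.read_position(),arm.read_ft_force()-f0)
    arm.pause(.3); print(arm.read_position(),arm.read_ft_force()-f0,arm.read_t(),arm.read_finger_gap())
```

```text
False [432.29 152.79 122.99] [0.4  0.84 1.04]
True [432.53 152.85 117.64] [-1.18  0.1   9.94]
[432.51 152.85 117.68] [-1.39 -0.51 10.45] 10.4083 12.56023451753597
```

That reached the exact full-press depth, at 10 N. Now the far vent.

Run:
```python
from vis import *
np.set_printoptions(precision=2,suppress=True)
arm.servo_line([432.3,152.8,145],speed=50)
x,y=498.5,137.5
arm.servo_line([x,y,145],speed=80); arm.pause(.2); f0=arm.read_ft_force()
arm.servo_line([x,y,130],speed=50)
r=arm.servo_line([x,y,123],speed=15,f_stop=3); print(r,arm.read_position(),arm.read_ft_force()-f0)
if not r:
    r=arm.servo_line([x,y,115],speed=10,f_stop=9); print(r,arm.read_position(),arm.read_ft_force()-f0)
    arm.pause(.3); print(arm.read_position(),arm.read_ft_force()-f0,arm.read_t())
    arm.servo_line([x,y,150],speed=50)
    # off in front of the bail: stem 60 mm out along keeper -x
    k=np.array([np.cos(np.radians(77)),np.sin(np.radians(77))]); b=np.array([448.5,71.5])
    s=b-60*k
    arm.servo_line([*s,150],speed=120); arm.servo_line([*s,73],speed=80); arm.pause(.2)
    print(arm.read_position(),arm.read_ft_force(),arm.read_t())
    im=arm.snapshot("scene")[:,:,::-1]; cv2.imwrite("pics/scene3.png",im)
    cv2.imwrite("pics/scene3z.png",cv2.resize(im[155:235,168:280],None,fx=7,fy=7,interpolation=cv2.INTER_CUBIC))
```

```text
False [498.52 137.49 122.98] [ 0.47 -1.77 -0.93]
True [498.78 137.55 117.67] [-2.31 -1.72  9.15]
[498.78 137.52 117.68] [-1.52 -0.61  9.52] 14.2833
[435.29  13.01  73.34] [-0.15 -0.43 -1.57] 17.7167
```

View pics/scene3z.png

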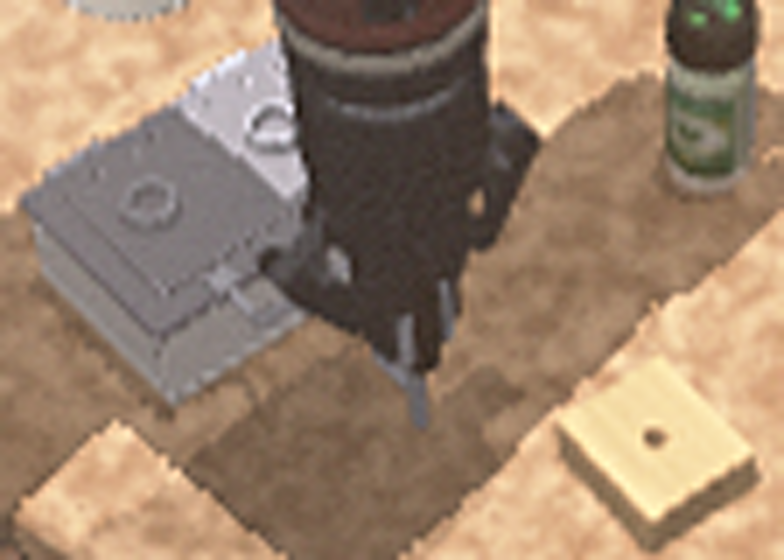

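The key stands in front of the bail with its hook pointing at the bar. The tip is at crop (420,425). I slide it under, then lift a little and check contact.

Run:
```python
from vis import *
np.set_printoptions(precision=2,suppress=True)
print("tip",plane("scene",S(420,425),16))
k=np.array([np.cos(np.radians(77)),np.sin(np.radians(77))]); b=np.array([448.5,71.4])
f0=arm.read_ft_force()
r=arm.servo_line([*(b-17*k),73],speed=30,f_stop=4); print(r,arm.read_position(),arm.read_ft_force()-f0)
if not r:
    r=arm.servo_line([*(b-17*k),80],speed=15,f_stop=4); print(r,arm.read_position(),arm.read_ft_force()-f0)
if not r:
    r=arm.servo_line([*(b-14*k),82],speed=15,f_stop=4); print(r,arm.read_position(),arm.read_ft_force()-f0)
    r=arm.servo_line([*(b-14*k),92],speed=8,f_stop=4); print(r,arm.read_position(),arm.read_ft_force()-f0,arm.read_t())
```

```text
tip [432.57  12.66  16.  ]
False [444.66  54.7   73.  ] [0.6  0.83 0.77]
False [444.72  54.84  80.06] [-0.63  1.4  -0.28]
False [445.4   57.86  82.03] [ 0.97  0.23 -0.2 ]
True [445.09  57.79  89.1 ] [ 1.62  0.68 -2.27] 21.25
```

Contact came at about the expected height, 87–89. Now the slow pull.

Run:
```python
from vis import *
np.set_printoptions(precision=2,suppress=True)
k=np.array([np.cos(np.radians(77)),np.sin(np.radians(77))]); b=np.array([448.5,71.4])
for z,d in((91,14),(93,14),(96,14),(104,13),(112,12)):
    arm.servo_line([*(b-d*k),z],speed=8); print(arm.read_position(),arm.read_ft_force(),arm.read_finger_gap(),arm.read_t())
arm.pause(.4); print(arm.read_position(),arm.read_ft_force())
for n,(x0,x1,y0,y1) in(("scene",(168,280,155,235)),):
    im=arm.snapshot(n)[:,:,::-1]; cv2.imwrite("pics/scene4.png",im)
    cv2.imwrite("pics/scene4z.png",cv2.resize(im[y0:y1,x0:x1],None,fx=7,fy=7,interpolation=cv2.INTER_CUBIC))
```

```text
[444.95  57.82  90.79] [ 0.28  0.19 -7.18] 12.620493514984894 21.6917
[445.61  57.62  93.31] [ 0.13 -0.25 -1.61] 12.736688462374444 22.0917
[445.49  57.73  96.12] [ 0.47 -0.25 -0.78] 12.902224502247272 22.6167
[445.56  58.74 103.96] [ 0.05 -0.7  -1.48] 12.714957921343744 23.775
[445.85  59.71 111.99] [ 0.14  0.36 -1.27] 12.894447830109092 24.9333
[445.84  59.71 112.  ] [ 0.52  0.07 -2.99]
```

View pics/scene4z.png

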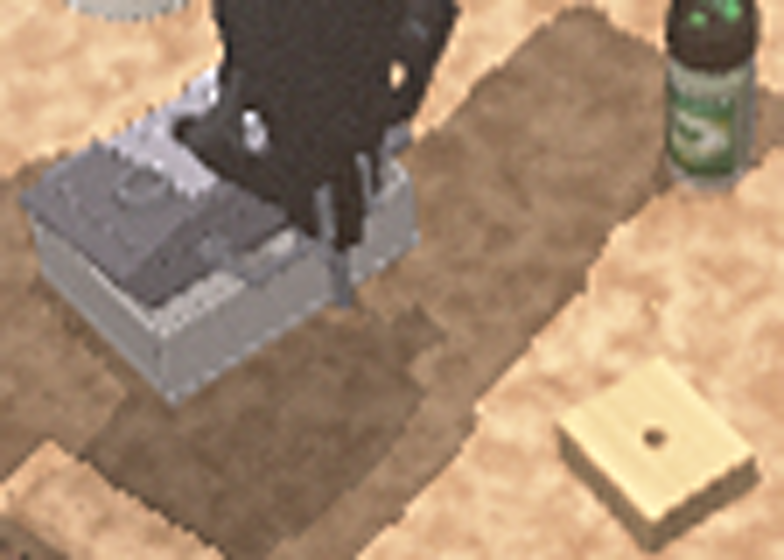

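The lid is ajar: its front-near corner rose from crop (162,333) to about (153,304), and the bail runs into the hook at (330,245). I turn this corner into an opening angle and average the force.

Run:
```python
from vis import *
np.set_printoptions(precision=3,suppress=True)
c=C["scene"]; M=np.array(c["camera_from_world"])
def px(p):
    q=M[:3,:3]@p+M[:3,3]; d=q[:2]/q[2]; d=d*(1+c["k1"]*(d@d)); n=d*c["fx"]+[c["cx"],c["cy"]]
    return (n-[168,155]+.5)*7-.5
a=np.radians(77); X=np.array([np.cos(a),np.sin(a),0]); Y=np.array([-X[1],X[0],0]); O=np.array([465.4,145.2,0])
for t in(0,.07,.12,.2,.28):
    x=53-106*np.cos(t)-5*np.sin(-t)*-1; z=54+106*np.sin(t)+5*np.cos(t)
    print(t,px(O+x*X+73*Y+[0,0,z]))
F=[]
for i in range(15): arm.pause(.05); F.append(arm.read_ft_force())
print(np.mean(F,0),arm.read_finger_force(),arm.read_position(),arm.read_t())
```

```text
0 [160.771 337.344]
0.07 [158.815 326.692]
0.12 [156.969 318.643]
0.2 [153.246 305.059]
0.28 [148.589 290.683]
[ 0.205  0.585 -2.188] 113.75136137008667 [445.82   59.713 112.005] 26.1333
```

The corner fits 0.2 rad. The hook carries about 1 N on top of the key's own 1.2 N, and everything is steady, so I hand in.

```bash
python3 -c "
from cell import arm
print(arm.sign_off())"
```

```text
the job is handed in; nothing more can be done
None
```

I pressed both vents fully down, broke the seal, and handed in at about 26 s of the allowed 51 s with the key still gripped and the lid hanging steady on its hook at about 0.2 rad; no verdict came back.

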